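# Pin the inking roller's spindle with its R-clip

## Task

Lock the inking roller in its cradle: take the large R-clip (the one with the bent leg, not the small clip or the straight ring pin) from the wooden rail and push its straight leg down through the cross-hole in the roller's spindle until the bent leg has ridden over the spindle and the clip is fully home. Let go of it, and leave the other two pins standing in the rail.

Things in the scene. Friction and masses are not known exactly. Their poses are not given: they have to be found in the camera images.
- clip: Large R-clip, 8 mm steel wire, 114 mm tall, 120 g, upright in one of the rail's 3 holes. Origin: straight leg's tip; z up that leg, x towards the bent leg, y square to the clip's plane. Bent leg: shoulder at z 62-79 mm, then springy: bow, waist at x 15.5, z 25, foot at x 28, z 11; 5 to 15 N pushes it over the spindle. Home: shoulder on the spindle, spindle axis at x 0, z 45 mm, leg 25 mm out.
- clip_coil (a point): Centre of the coil at the top of the large R-clip, the place to grip: 30 mm outer diameter, 8 mm thick along the clip's y (close the fingers along y); at x 11, z 99 mm of the clip. The rail: wood, 20 mm wide, top 66 mm above the table, blind holes 46 mm deep, 10.5 mm wide, 90 mm apart; lift the clip straight up at least 46 mm to clear it.
- hole (a point): Centre of the vertical (z) cross-hole in the dark inking roller's steel spindle, on its axis, 85 mm above the table; fixed. Spindle 40 mm diameter, along y, free end at +32 mm. Hole 14 mm wide, countersunk to 26 mm at its mouth 20 mm above. At -y: cradle plate 50 mm away, top 25 mm above the axis; roller (100 mm diameter) 80 mm away. The clip's y goes along this y, either way round.
- small_clip: Small steel R-clip, 6 mm wire, 77 mm tall, in another hole of the rail: too small for this spindle, leave it. Origin at its straight leg's tip, z up the leg.
- ring_pin: Straight steel pin of 8 mm wire with a 36 mm ring on top, 115 mm tall, no bent leg, in another hole of the rail: leave it. Origin at its tip, z up the leg.
Not all that is in view belongs to the job. Leave any purple or red look-alike of the clip alone.

How it is judged:
By the outcome, as a careful person would: the job done as asked, in the order asked, and still so for the second after the job is handed in, with the robot touching nothing.
It also fails if it takes over 48 s, if anything falls off the work surface, if the arm or the gripper's body presses on something with over 40 N, if the wrist force passes 120 N, or if a joint passes its speed limit or range.

## Robot

A 7-joint arm with a two-finger parallel gripper is mounted at the origin on the work surface. World frame = base frame: x ahead of the robot, y to its left, z up, the work surface at z = 0. Lengths are in m, angles in rad, forces in N, time in s.
With the tool pointing down it reaches from about 0.425 to 0.925 m from the base axis. Payload 6.8 kg.
Tool frame: the origin (TCP) lies midway between the tips of the shut fingers; the grasp point (between the pads) lies 19 mm behind it; z points along the fingers, y is the line along which they close (so a half turn about z gives the same grasp; the last joint's range is limited). The gripper opens to 88 mm and grips with 3 to 60 N. Pads are 20 mm wide; open, the fingers measure 115 mm over their backs; the gripper's body (75 mm by 178 mm) begins 61 mm behind the grasp point.
Start: joints at [1.037, 0.477, 0.022, 1.555, -0.011, 1.109, -0.083], TCP at [0.279, -0.615, 0.223] pointing down, gripper open.
Joint ranges: [-2.96, 2.96], [-0.34, 2.1], [-1.41, 1.46], [0.24, 2.44], [-1.37, 4.51], [0.17, 1.92], [-2.96, 2.96]. Speed limits (rad/s): [2.39, 2.39, 3.14, 3.14, 3.14, 3.14, 3.14].

## Interface

Orientations are given as a rotation vector (axis times angle).
In Python, from station import env, viewer, job gives the robot as it stands.
- The arm moves only by the shell command python3 -m jog 'ROWS' [OPENING]. ROWS is a JSON object of lists of equal length, an entry for each row: "dp": the shift along the tool's x, y, z in mm, a list of three; "rotation": the turn, a rotation vector about the tool's x, y, z in rad, a list of three. A call has 1 to 20 rows; each row is the pose to reach, as a shift and turn from the pose commanded when the call began, along the tool's axes at that moment; what a row does not reach only later rows make up. A row lasts 1/8 s, in which the tool goes at most 62.5 mm and 10.7 degrees, less where a joint would pass 70% of its speed; a pose out of reach is approached as far as the arm can. A call with a gripper value outside its range is refused whole. OPENING is the opening, from 0 (shut) to 1 (fully open), set as the call begins (- or left out, the last holds). The fingers move at their own pace and stop on an object; the grip force is fixed at half the most. Time passes only in rows, so rows that repeat a pose let the fingers close. It gives the time, the measured TCP pose, the force, the opening and the grip force at its end, in the units of the state.
- env.get_obs(): the state, without advancing time (a new reading comes with each control period).
- viewer.read_camera(name): name is "side" or "top"; returns the picture (400x640x3 uint8, red, green, blue); there is no depth.
- viewer.camera_params(name): a dict with "camera_matrix" (3x3 intrinsics, pixels), "R" (3x3) and "t" (3): a world point X has camera coordinates R X + t. Camera axes: x right, y down, z forward; pixel columns grow to the right and rows downward; lengths in m; the calibration is good to about 2 mm. A picture is of the moment at which its call begins. camera_params takes no time and is no camera call.
- job.close_job(): hands the job in; it is judged then, once.
The state is a dict: "t": time; "q": joint angles; "joint_velocities": joint speeds; "tau": joint torques, N m; "eef_pos": TCP position; "ee_rot": TCP orientation; "force": force on the tool from outside, world axes, zero at the start; "ft_torque": the same for the moment, N m; "finger_gap": finger opening in m; "grip_force": force on a finger pad.
Only numpy, scipy, OpenCV 4.12 (cv2) and the standard library are available. Lean on these libraries where they do the work, as an engineer would, in place of code of your own. Each camera call takes 0.05 s, during which the arm holds its last target. There are 200 camera calls.

## Working session

There is one attempt and no reset: what is moved stays moved. The work goes in short steps, Python scripts to look and compute and a shell command to move; the robot and the scene stay as the last step left them, time stands still between calls to the robot, and variables do not carry over. Pictures are saved under pics/ and viewed, at most 10 in all, crops included, and the job is handed in when it is done.

```bash
mkdir -p pics; python3 - <<'E'
from station import env, viewer, job
import cv2
o=env.get_obs(); print(o['t'],o['eef_pos'],o['ee_rot'],o['finger_gap'])
for n in ('side','top'):
    cv2.imwrite(f'pics/{n}0.png',viewer.read_camera(n)[:,:,::-1]); p=viewer.camera_params(n)
    print(n,p['camera_matrix'].tolist(),(-p['R'].T@p['t']).tolist(),p['R'].tolist())
E
```

```text
0.0 [ 0.27854215 -0.61419565  0.22169367] [-3.06898644e+00 -6.63369975e-01  7.81076418e-04] 0.08805021095852605
side [[397.54198475151554, 0.0, 318.75362743222917], [0.0, 397.54198475151554, 204.25669637143307], [0.0, 0.0, 1.0]] [0.4138834663727674, 0.6156158446144046, 0.6126834332515534] [[-0.9713208259078709, -0.23776812809396297, -0.00147323465349959], [-0.16697123345020082, 0.6864892291158565, -0.7077097890435285], [0.16928219149624088, -0.6871672689895889, -0.7065017226246658]]
top [[423.6135933106015, 0.0, 322.6175317623999], [0.0, 423.6135933106015, 200.99579478157096], [0.0, 0.0, 1.0]] [0.41511067509393496, 0.0789996667238167, 0.9047939925910969] [[-0.02925771946256437, -0.9986467397205998, -0.04299622189526257], [-0.9821466021448472, 0.036717815307276525, -0.184498926648347], [0.18582797891378267, 0.03683057540247643, -0.9818917816991553]]
```

View pics/side0.png

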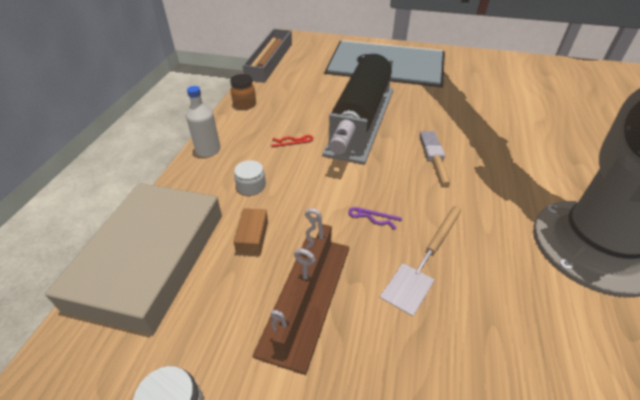

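View pics/top0.png

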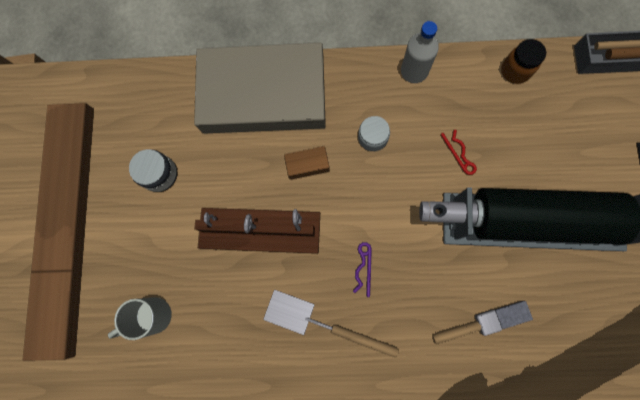

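The rail is at about (255,228) in top and (300,290) in side. The spindle end is at about (430,211) in top and (345,130) in side. Next I'll enlarge both.

```bash
python3 - <<'E'
import cv2,numpy as np
s=cv2.imread('pics/side0.png');t=cv2.imread('pics/top0.png')
r=lambda im,x,y,w,h,k:cv2.resize(im[y:y+h,x:x+w],None,fx=k,fy=k,interpolation=cv2.INTER_CUBIC)
a=np.zeros((600,800,3),np.uint8)
b=r(s,250,195,100,150,4);a[:600,:400]=b
b=r(s,310,90,80,60,5);a[:300,400:]=b
a[300:600,400:]=r(s,310,90,80,60,5)
cv2.imwrite('pics/c1.png',a[:, :])
a=np.zeros((600,800,3),np.uint8)
a[:300]=r(t,190,195,160,60,5);a[300:,:500]=r(t,410,180,100,60,5)
cv2.imwrite('pics/c2.png',a)
E
```

```text
(no output)
```

View pics/c1.png

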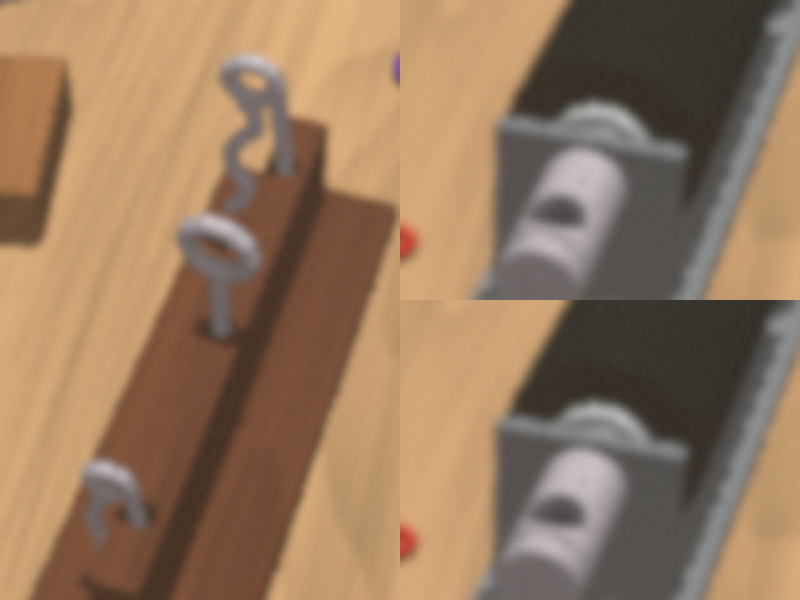

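View pics/c2.png

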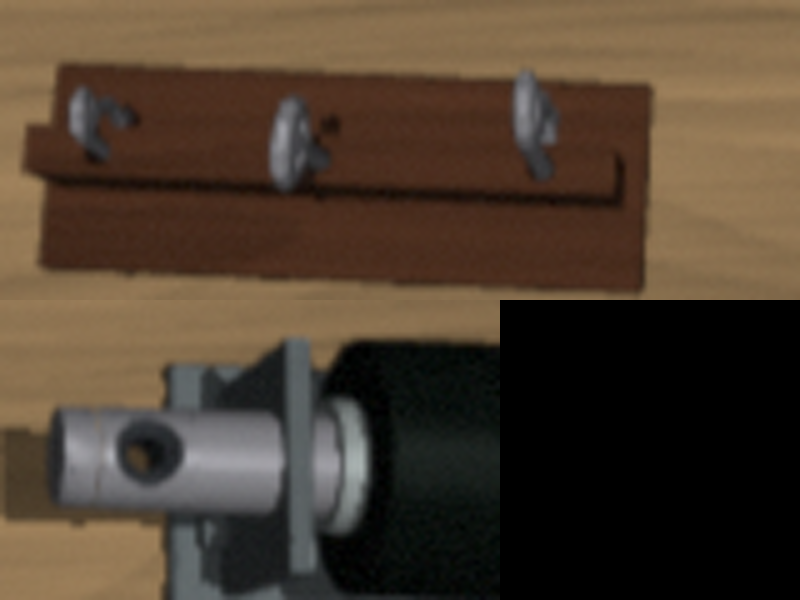

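Large clip: in side, coil centre (313.2,214.5), leg at the rail mouth (321.5,237.5), foot (309.5,246). In top, coil (294.8,217), leg (298.6,230). The hole mouth is at side (342,132.4) and top (440,210.4), and the spindle runs along the top-image row direction.

```bash
cat > h.py <<'E'
from station import env, viewer, job
import numpy as np, cv2
from scipy.spatial.transform import Rotation as Ro
def ray(n,uv):
    p=viewer.camera_params(n); R=np.array(p['R']);c=-R.T@p['t']
    d=R.T@np.linalg.inv(p['camera_matrix'])@[*uv,1]; return c,d/np.linalg.norm(d)
def onz(n,uv,z):
    c,d=ray(n,uv); return c+d*(z-c[2])/d[2]
def tri(us,ut):
    A=np.zeros((3,3));b=np.zeros(3)
    for n,u in(('side',us),('top',ut)):
        c,d=ray(n,u);P=np.eye(3)-np.outer(d,d);A+=P;b+=P@c
    return np.linalg.solve(A,b)
def proj(n,X):
    p=viewer.camera_params(n);x=np.array(p['camera_matrix'])@(np.array(p['R'])@X+p['t']);return x[:2]/x[2]
E
python3 - <<'E'
from h import *
np.set_printoptions(precision=4,suppress=True)
for nm,s,t,z in(('coil',(313.2,214.5),(294.8,217),.119),('leg',(321.5,237.5),(298.6,230),.066),('mouth',(342,132.4),(440,210.4),.1015)):
    print(nm,tri(s,t),onz('side',s,z),onz('top',t,z))
print('foot',onz('side',(309.5,246),.031))
# rail edges top crop, lower base edge z~? ; rail top front edge
for a in((190+55/5,195+183/5),(190+612/5,195+203/5)): print('rail',onz('top',a,.066))
for a in((410+60/5,180+110/5),(410+280/5,180+113/5),(410+65/5,180+205/5),(410+280/5,180+213/5)): print('sp',onz('top',a,.085))
o=env.get_obs();print(Ro.from_rotvec(o['ee_rot']).as_matrix())
E
```

```text
coil [0.5354 0.1617 0.1189] [0.5355 0.1618 0.119 ] [0.5352 0.1617 0.119 ]
leg [0.5192 0.1608 0.061 ] [0.52   0.1648 0.066 ] [0.5168 0.1601 0.066 ]
mouth [ 0.5403 -0.1135  0.1014] [ 0.5399 -0.1133  0.1015] [ 0.5406 -0.1135  0.1015]
foot [0.5438 0.1615 0.031 ]
rail [0.5203 0.3574 0.066 ]
rail [0.5046 0.1328 0.066 ]
sp [ 0.561 -0.084  0.085]
sp [ 0.5567 -0.1685  0.085 ]
sp [ 0.5237 -0.0833  0.085 ]
sp [ 0.5177 -0.1649  0.085 ]
[[ 0.9107  0.413  -0.0008]
 [ 0.413  -0.9107  0.0014]
 [-0.0001 -0.0016 -1.    ]]
```

```bash
python3 -m jog '{"dp":[[40,-43,0],[80,-86,0],[120,-130,0],[160,-173,0],[200,-216,0],[240,-260,0],[280,-303,0],[320,-346,0],[360,-390,0],[400,-433,0],[440,-476,0],[480,-520,0],[520,-563,0],[554,-600,0],[554,-600,0],[554,-600,0],[554,-600,0],[554,-600,0]],"rotation":[[0,0,0.04],[0,0,0.08],[0,0,0.12],[0,0,0.16],[0,0,0.2],[0,0,0.24],[0,0,0.28],[0,0,0.32],[0,0,0.36],[0,0,0.4],[0,0,0.44],[0,0,0.48],[0,0,0.491],[0,0,0.491],[0,0,0.491],[0,0,0.491],[0,0,0.491],[0,0,0.491]]}' 1
python3 - <<'E'
from h import *
np.set_printoptions(precision=4,suppress=True)
o=env.get_obs();R=Ro.from_rotvec(o['ee_rot']).as_matrix();print(o['t'],R, R.T@(np.array([.5354,.1617,.100])-o['eef_pos']))
E
```

```text
t: 2.35
eef_pos: [0.5355, 0.1591, 0.2228]
ee_rot: [3.139, -0.106, 0.0]
force: [-0.2, -0.6, 0.2]
finger_gap: 0.0874
grip_force: 0.0
2.35 [[ 0.9977 -0.0672  0.0001]
 [-0.0672 -0.9977 -0.0005]
 [ 0.0002  0.0005 -1.    ]] [-0.0003 -0.0027  0.1228]
```

```bash
python3 -m jog '{"dp":[[0,-3,30],[0,-3,60],[0,-3,90],[0,-3,115],[0,-3,123],[0,-3,123],[0,-3,123]],"rotation":[[0,0,0],[0,0,0],[0,0,0],[0,0,0],[0,0,0],[0,0,0],[0,0,0]]}' 1 && python3 -m jog '{"dp":[[0,0,0],[0,0,0],[0,0,0],[0,0,0],[0,0,0],[0,0,0],[0,0,0],[0,0,0]],"rotation":[[0,0,0],[0,0,0],[0,0,0],[0,0,0],[0,0,0],[0,0,0],[0,0,0],[0,0,0]]}' 0
```

```text
t: 3.22
eef_pos: [0.5365, 0.1637, 0.1008]
ee_rot: [-3.139, 0.103, -0.003]
force: [0.1, -0.3, 0.4]
finger_gap: 0.0879
grip_force: 0.0
t: 4.22
eef_pos: [0.5356, 0.1633, 0.0996]
ee_rot: [3.14, -0.102, -0.0]
force: [-0.2, -2.4, 0.7]
finger_gap: 0.0115
grip_force: 1.1
```

```bash
python3 -m jog '{"dp":[[0,0,0],[0,0,0],[0,0,0],[0,0,-10],[0,0,-20],[0,0,-35],[0,0,-50],[0,0,-70],[0,0,-90],[0,0,-115],[0,0,-115],[0,0,-115]],"rotation":[[0,0,0],[0,0,0],[0,0,0],[0,0,0],[0,0,0],[0,0,0],[0,0,0],[0,0,0],[0,0,0],[0,0,0],[0,0,0],[0,0,0]]}' 0
python3 - <<'E'
from h import *
o=env.get_obs();X=np.array(o['eef_pos']);ims=[]
for n in('side','top'):
    im=viewer.read_camera(n)[:,:,::-1];u=proj(n,X).astype(int);print(n,u)
    x,y=u[0]-40,u[1]-50; print(x,y)
    ims.append(cv2.resize(np.ascontiguousarray(im[y:y+100,x:x+80]),None,fx=5,fy=5,interpolation=cv2.INTER_CUBIC))
cv2.imwrite('pics/g.png',np.hstack(ims))
E
```

```text
t: 5.72
eef_pos: [0.5354, 0.1642, 0.2144]
ee_rot: [-3.139, 0.101, -0.0]
force: [0.0, 0.2, -1.8]
finger_gap: 0.0077
grip_force: 30.0
side [312 172]
272 122
top [287 208]
247 158
```

View pics/g.png

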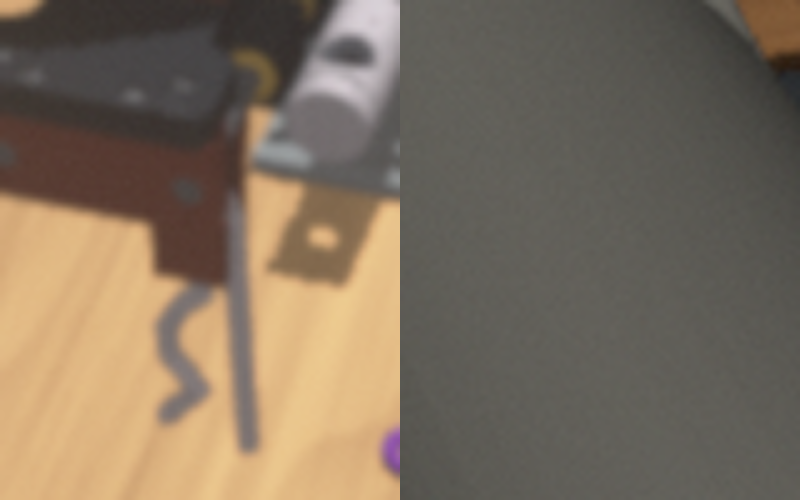

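The clip is held. In side, the tip is near (322,211), the leg is visible up to (318.6,160), and the foot is near (305,205). Next I intersect these rays with the grip plane.

```bash
python3 - <<'E'
from h import *
np.set_printoptions(precision=4,suppress=True)
o=env.get_obs();X=np.array(o['eef_pos']);R=Ro.from_rotvec(o['ee_rot']).as_matrix();n=R[:,1];print(R)
for nm,cr in(('tip',(250,447)),('legup',(234,200)),('leg2',(242,320)),('foot',(165,415)),('waist',(205,388)),('bow',(165,330))):
    c,d=ray('side',(272+cr[0]/5-.4,122+cr[1]/5-.4));P=c+d*((X-c)@n)/(d@n);print(nm,P,R.T@(P-X))
E
```

```text
[[ 0.9979 -0.0649 -0.0014]
 [-0.0649 -0.9979 -0.0001]
 [-0.0014  0.0002 -1.    ]]
tip [0.5201 0.1646 0.1341] [-0.0149 -0.      0.0796]
legup [0.5255 0.1642 0.2385] [-0.0097  0.     -0.0247]
leg2 [0.523  0.1644 0.1908] [-0.0121 -0.      0.023 ]
foot [0.55   0.1626 0.1404] [ 0.015  -0.      0.0734]
waist [0.5356 0.1636 0.1572] [0.0006 0.     0.0565]
bow [0.5489 0.1627 0.1794] [0.0138 0.     0.0343]
```

The tip is 80 mm below the TCP, as expected, and the clip leans 2.9°. I'll correct the tilt and carry it over the hole.

```bash
python3 -m jog '{"dp":[[2,15,0],[6,45,0],[11,85,0],[16,125,0],[20,165,0],[25,205,0],[30,240,0],[33,265,0],[34,277,0],[34,277,0],[34,277,0],[34,277,8],[34,277,8],[34,277,8]],"rotation":[[0,0,0],[0,0.01,0],[0,0.02,0],[0,0.03,0],[0,0.04,0],[0,0.05,0],[0,0.05,0],[0,0.05,0],[0,0.05,0],[0,0.05,0],[0,0.05,0],[0,0.05,0],[0,0.05,0],[0,0.05,0]]}' 0
python3 - <<'E'
from h import *
o=env.get_obs();X=np.array(o['eef_pos']);ims=[]
im=viewer.read_camera('side')[:,:,::-1];u=proj('side',[.54,-.1135,.13]).astype(int)
x,y=u[0]-40,u[1]-50; print(x,y)
cv2.imwrite('pics/h.png',cv2.resize(np.ascontiguousarray(im[y:y+100,x:x+80]),None,fx=6,fy=6,interpolation=cv2.INTER_CUBIC))
E
```

```text
t: 7.58
eef_pos: [0.5515, -0.1147, 0.2065]
ee_rot: [3.137, -0.101, 0.078]
force: [0.2, 0.5, -0.6]
finger_gap: 0.0074
grip_force: 30.0
302 71
```

View pics/h.png

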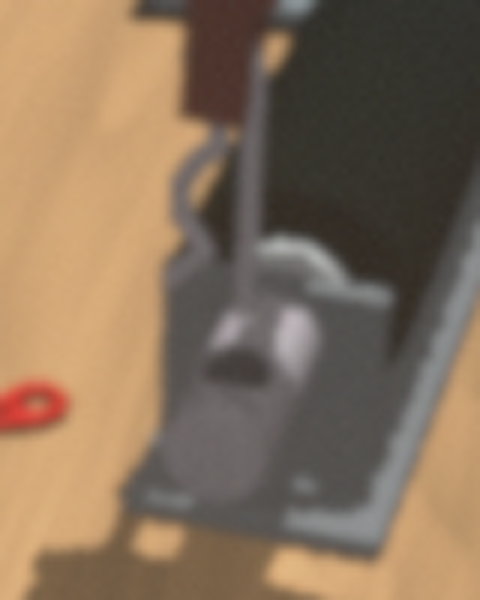

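The tip is at crop (245,312), px (342.4,122.6), just above and behind the mouth at (341.7,132.3). I'll check where that lands.

```bash
python3 - <<'E'
from h import *
np.set_printoptions(precision=4,suppress=True)
o=env.get_obs();X=np.array(o['eef_pos']);R=Ro.from_rotvec(o['ee_rot']).as_matrix();n=R[:,1];print(R,X)
L={}
for nm,cr in(('tip',(245,314)),('legup',(259,60)),('mid',(251,190))):
    c,d=ray('side',(302+cr[0]/6-.4,71+cr[1]/6-.4));P=c+d*((X-c)@n)/(d@n);print(nm,P)
print(onz('side',(341.7,132.3),.1015))
E
```

```text
[[ 0.9967 -0.0647  0.0499]
 [-0.0646 -0.9979 -0.0032]
 [ 0.05   -0.     -0.9988]] [ 0.5517 -0.1149  0.2067]
tip [ 0.5401 -0.1141  0.1256]
legup [ 0.5394 -0.1141  0.2253]
mid [ 0.5401 -0.1141  0.1763]
[ 0.5406 -0.1135  0.1015]
```

```bash
python3 -m jog '{"dp":[[-0.3,0.5,6],[-0.6,0.5,12],[-0.9,0.5,18],[-1.2,0.5,24],[-1.5,0.5,30],[-1.8,0.5,36],[-2,0.5,40],[-2,0.5,40]],"rotation":[[0,0,0],[0,0,0],[0,0,0],[0,0,0],[0,0,0],[0,0,0],[0,0,0],[0,0,0]]}' 0
```

```text
t: 8.62
eef_pos: [0.5514, -0.1156, 0.1663]
ee_rot: [3.137, -0.102, 0.078]
force: [0.1, -0.7, -1.5]
finger_gap: 0.0082
grip_force: 30.0
```

```bash
python3 -m jog '{"dp":[[-0.3,0,5],[-0.5,0,10],[-0.8,0,15],[-1,0,20],[-1.2,0,24],[-1.4,0,28],[-1.4,0,28]],"rotation":[[0,0,0],[0,0,0],[0,0,0],[0,0,0],[0,0,0],[0,0,0],[0,0,0]]}' 0 && python3 -m jog '{"dp":[[-0.2,0,4],[-0.4,0,8],[-0.6,0,12],[-0.8,0,15],[-0.9,0,17],[-0.9,0,18],[-0.9,0,18]],"rotation":[[0,0,0],[0,0,0],[0,0,0],[0,0,0],[0,0,0],[0,0,0],[0,0,0]]}' 0
```

```text
t: 9.5
eef_pos: [0.5524, -0.1156, 0.138]
ee_rot: [3.137, -0.102, 0.081]
force: [6.7, -0.7, -4.0]
finger_gap: 0.0077
grip_force: 30.0
t: 10.38
eef_pos: [0.5509, -0.1157, 0.1203]
ee_rot: [3.137, -0.102, 0.076]
force: [-0.2, -0.8, -0.5]
finger_gap: 0.0076
grip_force: 30.0
```

```bash
python3 -m jog '{"dp":[[0,0,1],[-0.1,0,2],[-0.1,0,2]],"rotation":[[0,0,0],[0,0,0],[0,0,0]]}' 0
python3 - <<'E'
from h import *
im=viewer.read_camera('side')[:,:,::-1];u=proj('side',[.54,-.1135,.1]).astype(int)
x,y=u[0]-40,u[1]-50; print(x,y)
cv2.imwrite('pics/i.png',cv2.resize(np.ascontiguousarray(im[y:y+100,x:x+80]),None,fx=6,fy=6,interpolation=cv2.INTER_CUBIC))
E
```

```text
t: 10.75
eef_pos: [0.5519, -0.1157, 0.1188]
ee_rot: [3.137, -0.102, 0.08]
force: [1.2, -1.4, 1.2]
finger_gap: 0.0077
grip_force: 30.0
301 82
```

View pics/i.png

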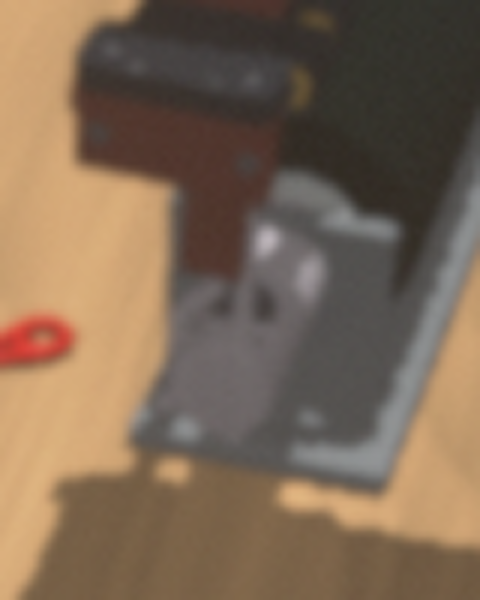

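The leg is through the hole at crop (245,300) and the bent leg is over the spindle's left side. I'll press until the shoulder seats.

```bash
python3 -m jog '{"dp":[[0,0,1],[-0.1,0,2],[-0.1,0,2]],"rotation":[[0,0,0],[0,0,0],[0,0,0]]}' 0;  python3 -m jog '{"dp":[[0,0,1],[-0.1,0,1.5],[-0.1,0,1.5]],"rotation":[[0,0,0],[0,0,0],[0,0,0]]}' 0
```

```text
t: 11.18
eef_pos: [0.5526, -0.116, 0.1172]
ee_rot: [3.137, -0.103, 0.082]
force: [2.1, -2.9, 4.7]
finger_gap: 0.0079
grip_force: 30.0
t: 11.55
eef_pos: [0.5534, -0.116, 0.1164]
ee_rot: [3.137, -0.103, 0.085]
force: [2.6, -1.9, 9.1]
finger_gap: 0.0076
grip_force: 30.0
```

```bash
python3 -m jog '{"dp":[[0,0,1],[0,0,2],[0,0,3],[0,0,3]],"rotation":[[0,0,0],[0,0,0],[0,0,0],[0,0,0]]}' 0; python3 -m jog '{"dp":[[0,0,-3],[0,0,-5],[0,0,-5]],"rotation":[[0,0,0],[0,0,0],[0,0,0]]}' 0
```

```text
t: 12.05
eef_pos: [0.5543, -0.1163, 0.1153]
ee_rot: [3.136, -0.103, 0.087]
force: [-1.4, -1.2, 23.0]
finger_gap: 0.0072
grip_force: 30.0
t: 12.42
eef_pos: [0.5523, -0.1158, 0.1176]
ee_rot: [3.137, -0.103, 0.081]
force: [3.8, -1.1, 5.4]
finger_gap: 0.0076
grip_force: 30.0
```

```bash
python3 -m jog '{"dp":[[0,0,0],[0,0,0],[0,0,0],[0,0,0],[0,0,0]],"rotation":[[0,0,0],[0,0,0],[0,0,0],[0,0,0],[0,0,0]]}' 0.45;  python3 -m jog '{"dp":[[1,0,-15],[2,0,-40],[4,0,-80],[7,0,-130],[10,100,-140],[10,160,-140],[-30,210,-140],[-30,260,-140],[-30,260,-140]],"rotation":[[0,0,0],[0,0,0],[0,0,0],[0,0,0],[0,0,0],[0,0,0],[0,0,0],[0,0,0],[0,0,0]]}' 0.45
python3 - <<'E'
from h import *
A=[]
for n in('side','top'):
    im=viewer.read_camera(n)[:,:,::-1];u=proj(n,[.54,-.1135,.1]).astype(int)
    x,y=u[0]-40,u[1]-50; print(x,y)
    A.append(cv2.resize(np.ascontiguousarray(im[y:y+100,x:x+80]),None,fx=5,fy=5,interpolation=cv2.INTER_CUBIC))
cv2.imwrite('pics/j.png',np.hstack(A))
# predicted home coil/leg pixel, clip x = spindle-square
xd=np.array([.998,-.063,0]);h=np.array([.5403,-.1135,.04])
for nm,a,z in(('coil',11,99),('foot',28,11),('bow',28,45),('tip',0,0)): print(nm,[proj(n,h+xd*a/1e3+[0,0,z/1e3]).round(1).tolist() for n in('side','top')])
E
```

```text
t: 13.05
eef_pos: [0.5513, -0.1156, 0.1169]
ee_rot: [3.137, -0.102, 0.078]
force: [-1.1, 0.3, -0.0]
finger_gap: 0.0395
grip_force: 0.0
t: 14.18
eef_pos: [0.4951, -0.3778, 0.2564]
ee_rot: [3.135, -0.113, 0.079]
force: [-0.4, 0.6, -0.1]
finger_gap: 0.0397
grip_force: 0.0
301 82
399 160
coil [[337.6, 117.0], [444.7, 201.2]]
foot [[329.4, 148.4], [434.1, 201.0]]
bow [[329.6, 136.3], [437.9, 197.8]]
tip [[340.8, 154.4], [433.1, 215.5]]
```

View pics/j.png

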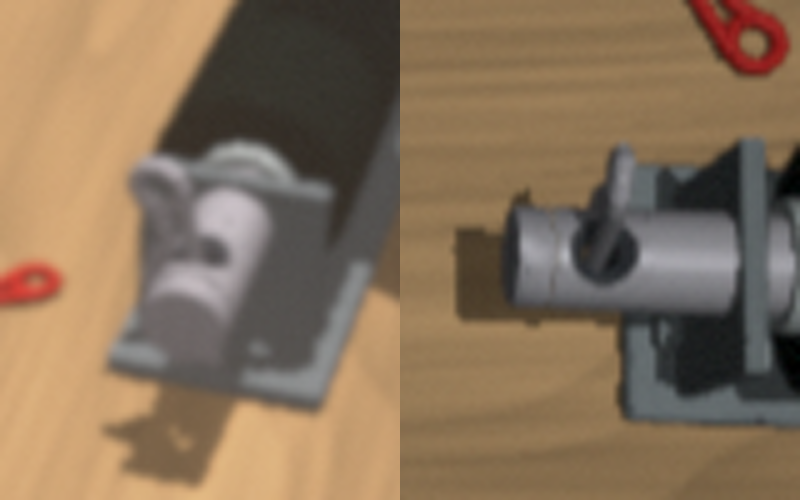

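The clip stays in the spindle with its coil at side (333.6,118) and top (443.5,194). It leans towards the bent leg, so I'll measure it.

```bash
python3 - <<'E'
from h import *
np.set_printoptions(precision=4,suppress=True)
c=tri((301+163/5-.4,82+180/5-.4),(399+222/5-.4,160+172/5-.4));h=np.array([.5403,-.1135,.085])
print(c,c-h)
# leg at the mouth in top, crop (603,250)
print(onz('top',(399+203/5-.4,160+252/5-.4),.105))
E
```

```text
[ 0.5629 -0.1129  0.137 ] [0.0226 0.0006 0.052 ]
[ 0.5409 -0.1112  0.105 ]
```

The clip is seated to depth: coil 57 mm from the spindle axis against 55 mm nominal. It leans about 10° within the hole's clearance. I'll nudge the coil upright with shut fingers and see whether it stays.

```bash
python3 -m jog '{"dp":[[25,-60,1],[55,-110,2],[85,-160,3],[110,-210,5],[115,-255,5],[115,-271,5],[115,-271,5],[115,-271,5]],"rotation":[[0,0,0],[0,-0.01,0],[0,-0.03,0],[0,-0.05,0],[0,-0.05,0],[0,-0.05,0],[0,-0.05,0],[0,-0.05,0]]}' 0
```

```text
t: 15.28
eef_pos: [0.6297, -0.1118, 0.2564]
ee_rot: [3.139, -0.106, 0.0]
force: [-0.3, 0.2, 0.1]
finger_gap: 0.0002
grip_force: 0.0
```

```bash
python3 -m jog '{"dp":[[0,6,40],[0,6,80],[0,6,110],[0,6,123],[0,6,123],[-15,6,123],[-25,6,123],[-30,6,123]],"rotation":[[0,0,0],[0,0,0],[0,0,0],[0,0,0],[0,0,0],[0,0,0],[0,0,0],[0,0,0]]}' 0; python3 -m jog '{"dp":[[-5,0,0],[-10,0,0],[-15,0,0],[-18,0,0],[-18,0,0]],"rotation":[[0,0,0],[0,0,0],[0,0,0],[0,0,0],[0,0,0]]}' 0;python3 -m jog '{"dp":[[-2,0,0],[-4,0,0],[-6,0,0],[-6,0,0]],"rotation":[[0,0,0],[0,0,0],[0,0,0],[0,0,0]]}' 0
```

```text
t: 16.27
eef_pos: [0.5992, -0.1139, 0.1341]
ee_rot: [3.14, -0.102, 0.002]
force: [0.6, -0.0, 1.1]
finger_gap: 0.0001
grip_force: 0.0
t: 16.9
eef_pos: [0.582, -0.1127, 0.1333]
ee_rot: [3.14, -0.103, 0.001]
force: [0.4, 0.1, -0.2]
finger_gap: 0.0003
grip_force: 0.4
t: 17.4
eef_pos: [0.5766, -0.112, 0.1337]
ee_rot: [-3.14, 0.102, -0.003]
force: [4.3, 0.3, 3.3]
finger_gap: 0.0007
grip_force: 2.0
```

```bash
python3 -m jog '{"dp":[[10,0,0],[35,0,0],[45,0,-40],[45,0,-90],[45,0,-140],[10,60,-150],[-40,120,-150],[-70,180,-150],[-80,230,-150],[-80,260,-150],[-80,260,-150],[-80,260,-150]],"rotation":[[0,0,0],[0,0,0],[0,0,0],[0,0,0],[0,0,0],[0,0,0],[0,0,0],[0,0,0],[0,0,0],[0,0,0],[0,0,0],[0,0,0]]}' 0
python3 - <<'E'
from h import *
A=[]
for n in('side','top'):
    im=viewer.read_camera(n)[:,:,::-1];u=proj(n,[.54,-.1135,.1]).astype(int)
    x,y=u[0]-40,u[1]-50
    A.append(cv2.resize(np.ascontiguousarray(im[y:y+100,x:x+80]),None,fx=5,fy=5,interpolation=cv2.INTER_CUBIC))
cv2.imwrite('pics/k.png',np.hstack(A))
E
```

```text
t: 18.9
eef_pos: [0.479, -0.3652, 0.2821]
ee_rot: [-3.138, 0.101, 0.003]
force: [0.7, -0.2, 0.3]
finger_gap: 0.0005
grip_force: 0.0
```

View pics/k.png

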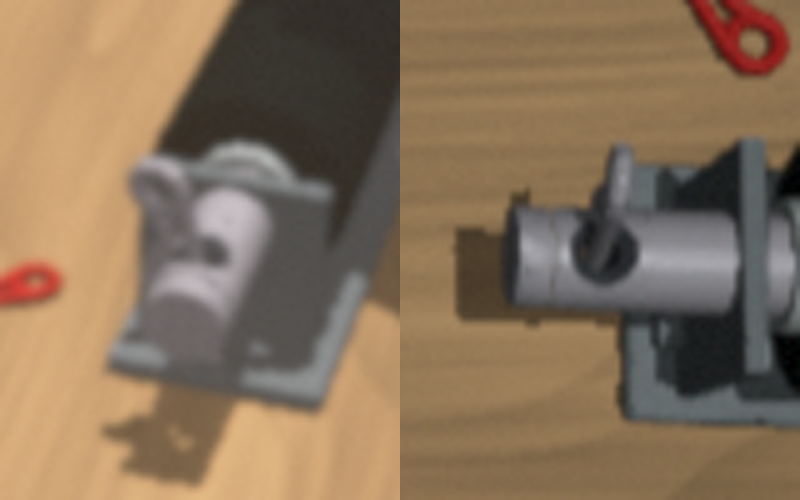

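The clip settled back to the same free lean. That is play in the oversize hole; the depth is home. I'll confirm numerically that the other pins haven't moved, then hand in.

```bash
python3 - <<'E'
from h import *
a=cv2.imread('pics/side0.png').astype(int);b=viewer.read_camera('side')[:,:,::-1].astype(int)
d=np.abs(a-b).max(2)
for nm,(x,y,w,h) in(('ring',(290,243,28,40)),('small',(268,305,24,32)),('clip',(300,205,28,44))): print(nm,(d[y:y+h,x:x+w]>40).sum())
E
```

```text
ring 8
small 0
clip 321
```

```bash
python3 -c "
from station import job
print(job.close_job())"
```

```text
the job is handed in; nothing more can be done
None
```

The large R-clip is through the spindle's cross-hole, pressed home and released, and the job is handed in; it leans about 10° towards its bent leg (play in the hole, which a nudge upright did not cure), and the other two pins still stand in the rail.

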